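# Tare the beaker on the laboratory balance

## Robot

A 6-joint arm with a two-finger parallel gripper is mounted at the origin on the work surface. World frame = base frame: x ahead of the robot, y to its left, z up, the work surface at z = 0. Lengths are in m, angles in rad, forces in N, time in s.
With the tool pointing down it reaches from about 0.325 to 0.775 m from the base axis. Payload 9.3 kg.
Tool frame: the origin (TCP) lies midway between the tips of the shut fingers; the grasp point (between the pads) lies env.pinch_z behind it (env.pinch_z is the distance from the TCP to the grasp point, in m); z points along the fingers, x is the direction in which the jaws open and shut, and the axes are right-handed (so a half turn about z gives the same grasp; the last joint's range is limited). The gripper opens to 85 mm and grips with 20 to 120 N. Pads are 22 mm wide; open, the fingers measure 114 mm over their backs; the gripper's body (76 mm by 85 mm) begins 54 mm behind the grasp point. The pads swing forward as they close: fully open they stand 13 mm farther back than shut.
Start: joints at [-1.289, 0.259, 0.021, 1.334, 0, 1.418], TCP at [0.232, -0.499, 0.231] pointing down, gripper open.
Joint ranges: [-3.04, 3.04], [-0.91, 1.82], [-1.04, 1.36], [-1.92, 1.95], [-1.52, 1.45], [-3.14, 3.14]. Speed limits (rad/s): [2.22, 2.22, 2.79, 3.14, 3.14, 3.14].

## Interface

Orientations are given as a unit quaternion [x, y, z, w].
In Python, from cell import env gives the robot as it stands.
- The arm moves only by the tool servo_tool, never from a script. Its argument "targets" is a list of rows, each a list of 5 numbers: the closure, from -1 (fully open) to 1 (shut), then the shift along the tool's x, y, z in mm, then the turn about the tool's z in rad. A call has 1 to 5 rows; each row is the pose to reach, as a shift and turn from the pose commanded when the call began, along the tool's axes at that moment; what a row does not reach only later rows make up. A row lasts 1/12 s, in which the tool goes at most 41.7 mm and 7.16 degrees, less where a joint would pass 70% of its speed; a pose out of reach is approached as far as the arm can. A call with a gripper value outside its range is refused whole. The fingers move at their own pace and stop on an object; "squeeze" is the grip in N (left out, the last holds). Time passes only in rows, so rows that repeat a pose let the fingers close. It gives the time, the measured TCP pose, the force and the opening at its end, in the units of the state.
- env.get_obs(): the state, without advancing time (a new reading comes with each control period).
- env.read_camera(name): name is "scene" or "top"; returns the picture (480x640x3 uint8, red, green, blue); there is no depth.
- env.get_calibration(name): a dict with "fx", "fy", "cx", "cy" (pixels), "T" (4x4, takes a point from camera to world coordinates). Camera axes: x right, y up, looking along -z (the intrinsics and any distortion apply to the point x, -y, -z); pixel columns grow to the right and rows downward; lengths in m; the calibration is good to about 2 mm. A picture is of the moment at which its call begins. get_calibration takes no time and is no camera call.
- env.finish_job(): hands the job in, once; it reports no verdict.
The state is a dict: "clock": time; "joint_pos": joint angles; "qd": joint speeds; "joint_torque": joint torques, N m; "tcp_pos": TCP position; "ee_rot": TCP orientation; "contact_force": force on the tool from outside, world axes, zero at the start; "wrist_torque": the same for the moment, N m; "width": opening from 0.0 (shut) to 1.0 (fully open).
Only numpy, scipy, OpenCV 4.12 (cv2) and the standard library are available. Lean on these libraries where they do the work, as an engineer would, in place of code of your own. Each camera call takes 0.05 s, during which the arm holds its last target.

## Task

Tare the balance with the beaker standing on its pan: with a fingertip, slide the glass top of the draught shield fully shut, then press the blue tare key lightly and let go of it. Press none of the other keys, do not lean on the balance, and leave the beaker and everything standing around the balance where they are.

Things in the scene. Friction and masses are not known exactly. Their poses are not given: they have to be found in the camera images.
- balance: white laboratory balance, fixed, 320 mm deep (own x, front to back), 210 wide (own y, to its left), origin centre of underside; front roughly to the robot. Front 115 mm: console sloping up from 36 to 58 mm high (11 deg), four keys near its front edge, display behind. Then a glass draught shield, 180 wide, 160 deep, front pane at own x -45 mm, rails to 158 mm high; then a rear housing 150 high
- pan (a point): centre of the top of the round steel weighing pan (110 mm across) inside the draught shield, 72 mm above the bench
- cover (a joint): opening of the draught shield's sliding glass top, m: 0 fully shut, 0.105 fully open; starts at 0.06 to 0.10. Opens to the balance's back (own +x), shuts to its front (own -x) against a hard stop; stays where it is left; sliding it takes about 1.5 N
- cover_grip (a point): top centre of the black finger rib on the glass top: 100 mm long along the balance's y, 10 mm thick, 18 mm high. The glass (164 mm wide, upper face 157 mm above the bench, 18 mm below this point) reaches from 9 mm in front of this point to 151 mm behind it and moves with it. A fingertip behind the rib draws it shut towards the balance's front
- tare_key (a joint): travel of the tare key, m: 0 up, 0.005 fully down, sprung: about 1.5 N to start, 4 N at 0.002, where it registers, 7.5 N fully down against a hard stop. Moves square to the sloping console, almost straight down
- tare_key_top (a point): centre of the upper face of the tare key: the blue key, widest of the row (28 mm wide, 22 mm deep, standing 8 mm out of the console), second from the right seen from the balance's front, about 50 mm above the bench. Keys are 46 mm apart, centre to centre, along the balance's y
- power_key (a joint): travel of the red key at the left end of the row, 18 mm wide; not to be pressed; 0 up, 0.005 m fully down, springs like the tare key
- power_key_top (a point): centre of the upper face of the red key at the left end of the row
- unit_key (a joint): travel of the white key second from the left, between the red and the blue key, 18 mm wide; not to be pressed; 0 up, 0.005 m fully down, springs like the tare key
- unit_key_top (a point): centre of the upper face of the white key second from the left
- print_key (a joint): travel of the white key at the right end of the row, 18 mm wide; not to be pressed; 0 up, 0.005 m fully down, springs like the tare key
- print_key_top (a point): centre of the upper face of the white key at the right end of the row
- beaker: small glass beaker standing on the weighing pan, 45 mm across the rim, 60 mm tall (its rim is 20 mm below the glass top); origin at the centre of its underside; stays where it is
- reagent_bottle: closed amber glass bottle with a red cap and paper label, 68 mm across, 150 mm tall, 0.4 kg; origin at the centre of its underside; bystander, to be left alone
- wash_bottle: white plastic wash bottle with a blue cap and a bent spout, 62 mm across, about 180 mm tall; origin at the centre of its underside; bystander
- conical_flask: stoppered conical glass flask, 72 mm across the foot, 125 mm tall; origin at the centre of its underside; bystander
- vial_black: small glass sample vial with a black cap, 26 mm across, 58 mm tall, easily tipped; origin at the centre of its underside; bystander
- vial_green: the same vial with a green cap; bystander
- weight: polished steel 200 g calibration weight with a knob on top, 29 mm across, 50 mm tall; origin at the centre of its underside; bystander
Not all that is in view belongs to the job. Leave any black look-alike of the beaker alone.

How it is judged:
By the outcome, as a careful person would: the job done as asked, in the order asked, and still so for the second after the job is handed in, with the robot touching nothing.
It also fails if it takes over 45 s, if anything falls off the work surface, if the arm or the gripper's body presses on something with over 40 N, if the wrist force passes 120 N, or if a joint passes its speed limit or range.

## Working session

There is one attempt and no reset: what is moved stays moved. The work goes in short steps, Python scripts to look and compute and a tool call to move; the robot and the scene stay as the last step left them, time stands still between calls to the robot, and variables do not carry over. Pictures are saved under pics/ and viewed, and the job is handed in when it is done.

Besides the shell and the picture viewer there is one more tool, called after "Request:" as a command line: name --pt "numbers of a row" for each row, then --argument value for the rest. servo_tool: Moves the arm, as the interface text tells. Its arguments: {"type":"object","properties":{"targets":{"type":"array","items":{"type":"array","items":{"type":"number"}}},"squeeze":{"type":"number"}},"required":["targets"]}

```bash
ls && mkdir -p pics
python3 - <<'E'
from cell import env
import cv2,numpy as np
print(env.pinch_z)
o=env.get_obs()
for k,v in o.items(): print(k,np.round(v,3))
for n in ("scene","top"):
    im=env.read_camera(n); cv2.imwrite(f"pics/{n}0.png",im[:,:,::-1])
    c=env.get_calibration(n); print(n,{k:np.round(v,4) for k,v in c.items()})
E
```

```text
pics
0.0187
clock 0.0
joint_pos [-1.289  0.259  0.021  1.334  0.     1.418]
qd [ 0.001 -0.001  0.    -0.     0.001 -0.001]
joint_torque [-0.0000e+00 -5.5564e+01  3.4453e+01  1.4000e-02 -0.0000e+00  0.0000e+00]
tcp_pos [ 0.232 -0.499  0.231]
ee_rot [ 0.843 -0.538 -0.001 -0.   ]
contact_force [0.071 0.066 0.664]
wrist_torque [ 0.013 -0.031 -0.004]
width 0.998
scene {'fx': np.float64(435.4142), 'fy': np.float64(435.4142), 'cx': np.float64(316.6701), 'cy': np.float64(244.9856), 'T': array([[ 0.9058, -0.3106,  0.2881,  0.844 ],
       [ 0.4236,  0.6732, -0.6061, -0.4539],
       [-0.0056,  0.6711,  0.7414,  0.6868],
       [ 0.    ,  0.    ,  0.    ,  1.    ]])}
top {'fx': np.float64(567.1577), 'fy': np.float64(567.1577), 'cx': np.float64(318.2643), 'cy': np.float64(236.4449), 'T': array([[ 0.0038,  0.9982, -0.0592,  0.5282],
       [-0.9999,  0.0045,  0.0124, -0.0121],
       [ 0.0127,  0.0592,  0.9982,  1.2496],
       [ 0.    ,  0.    ,  0.    ,  1.    ]])}
```

View pics/scene0.png

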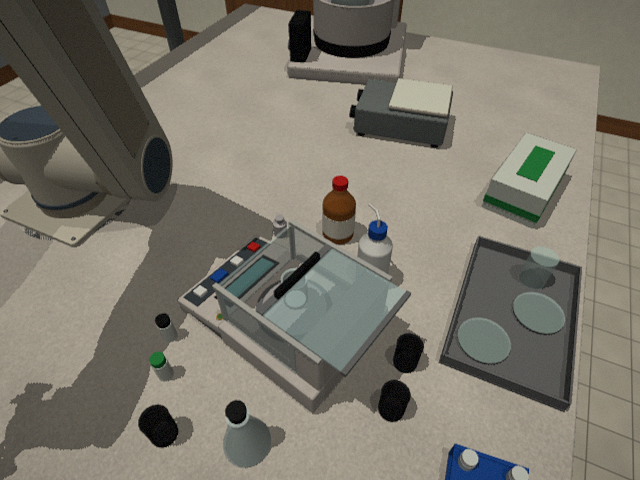

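View pics/top0.png

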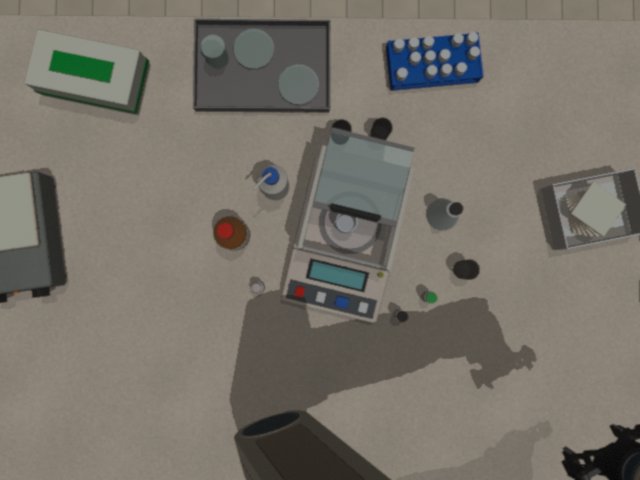

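The top view shows the balance at about (345,225), with its key row along its front edge and the black rib at (354,212).

Candidates for the tare key:
- blue key: top (343,302), scene (220,275)
- wash-bottle cap: top (270,176)
- blue vial rack: top (435,60)

Candidates for the rib:
- black bar on the glass: top (354,212), scene (297,275)
- black beakers: top (341,127), (380,128) and (466,269)

I choose the blue key in the console row and the bar on the glass, and will check both in a close crop.

```bash
cat > h.py <<'E'
from cell import env
import cv2,numpy as np
cal={n:env.get_calibration(n) for n in("scene","top")}
def ray(n,u,v):
    c=cal[n];d=np.array([(u-c['cx'])/c['fx'],-(v-c['cy'])/c['fy'],-1.])
    return c['T'][:3,3],c['T'][:3,:3]@d
def onz(n,u,v,z):
    o,d=ray(n,u,v);return o+d*(z-o[2])/d[2]
def proj(n,p):
    c=cal[n];q=c['T'][:3,:3].T@(np.asarray(p)-c['T'][:3,3]);return np.array([c['cx']+c['fx']*q[0]/-q[2],c['cy']+c['fy']*q[1]/q[2]])
def tri(a,b):
    (o1,d1),(o2,d2)=ray("top",*a),ray("scene",*b)
    A=np.c_[d1,-d2];s=np.linalg.lstsq(A,o2-o1,rcond=None)[0]
    p,q=o1+s[0]*d1,o2+s[1]*d2;return (p+q)/2,np.linalg.norm(p-q)
def blobs(im,box,f,amin=15):
    x0,y0,x1,y1=box;h=cv2.cvtColor(im,cv2.COLOR_RGB2HSV)[y0:y1,x0:x1].astype(int)
    m=f(h[...,0],h[...,1],h[...,2]).astype(np.uint8)
    n,l,s,c=cv2.connectedComponentsWithStats(m)
    r=[]
    for i in range(1,n):
        if s[i,4]>=amin:
            pts=np.argwhere(l==i)[:,::-1].astype(np.float32)+[x0,y0]
            r.append((s[i,4],c[i]+[x0,y0],cv2.minAreaRect(pts.astype(np.float32))))
    return r
E
python3 - <<'E'
from h import *
t=cv2.imread('pics/top0.png')[:,:,::-1].copy();s=cv2.imread('pics/scene0.png')[:,:,::-1].copy()
F={'red':lambda h,S,v:((h<8)|(h>172))&(S>150)&(v>80),'blue':lambda h,S,v:(h>105)&(h<130)&(S>130)&(v>70),
'white':lambda h,S,v:(S<40)&(v>185),'black':lambda h,S,v:(v<45)}
for n,im,bx,rb in(("top",t,(280,275,385,325),(310,190,400,235)),("scene",s,(180,230,270,310),(265,245,330,305))):
    for k,f in F.items():
        for b in blobs(im,rb if k=='black' else bx,f): print(n,k,b[0],np.round(b[1],1),[np.round(x,1) for x in b[2]])
a=cv2.resize(t[120:330,270:430],None,fx=3.0,fy=3.0*0.9,interpolation=cv2.INTER_CUBIC)[:, :]
cv2.imwrite('pics/ct.png',cv2.resize(t[120:330,270:430],None,fx=2.8,fy=2.8,interpolation=cv2.INTER_CUBIC)[:,:,::-1])
cv2.imwrite('pics/cs.png',cv2.resize(s[200:410,170:420],None,fx=2.8,fy=2.8,interpolation=cv2.INTER_CUBIC)[:,:,::-1])
E
```

```text
top red 81 [299.2 291.5] [array([299.2, 291.6]), array([ 8. , 10.2]), np.float64(14.0)]
top blue 131 [341.4 301.7] [array([341.4, 301.7]), array([12.9,  9.9]), np.float64(14.0)]
top black 314 [354.2 212.6] [array([354.3, 212.6]), array([50.4,  6.7]), np.float64(13.4)]
scene red 77 [252.9 245.9] [array([253., 246.]), array([8.5, 9.9]), np.float64(45.0)]
scene blue 128 [218.3 274.5] [array([218.4, 274.4]), array([ 8.6, 16.3]), np.float64(50.2)]
scene white 42 [236.  259.7] [array([235.9, 259.7]), array([8.5, 5.8]), np.float64(26.6)]
scene white 51 [199.2 289.9] [array([199.3, 289.8]), array([7.1, 9.2]), np.float64(45.0)]
scene black 541 [296.3 275.4] [array([296.6, 275.1]), array([ 9.1, 61.6]), np.float64(46.6)]
scene black 15 [269.9 259.4] [array([270. , 259.5]), array([11.2,  0.9]), np.float64(26.6)]
scene black 18 [270.9 268.6] [array([270.7, 268.6]), array([ 1.3, 15.6]), np.float64(48.8)]
```

View pics/ct.png

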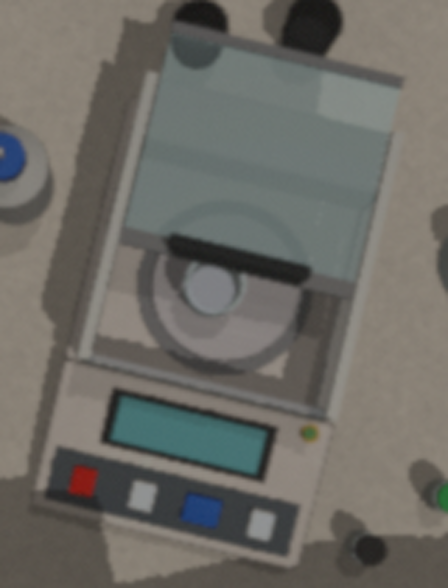

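View pics/cs.png

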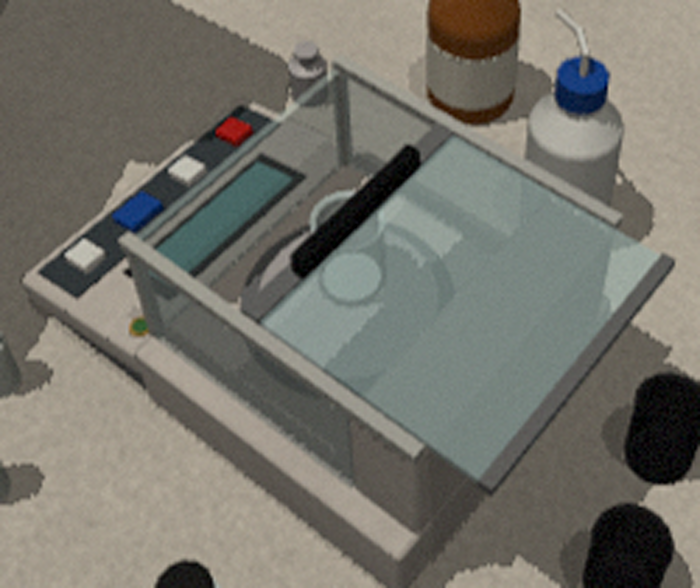

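The crops confirm the choice. The blue key is at (201,510) in the top crop, second from right and the widest. The black rib at (238,257) is on the front edge of the glass, with the glass extending behind it.

Run:
```python
from h import *
from scipy.spatial.transform import Rotation as R
k,e=tri((341.4,301.7),(218.3,274.5));print('tare tri',k.round(4),e.round(4),'onz top',onz("top",341.4,301.7,.05).round(4),onz("scene",218.3,274.5,.05).round(4))
r,e=tri((299.2,291.5),(252.9,245.9));print('red tri',r.round(4),e.round(4), onz("top",299.2,291.5,.05).round(4),onz("scene",252.9,245.9,.05).round(4))
for uv in((235.9,259.7),(199.2,289.9)): print('white scene',onz("scene",*uv,.05).round(4))
b,e=tri((354.2,212.6),(296.3,275.4));print('rib tri',b.round(4),e.round(4),onz("top",354.2,212.6,.17).round(4))
# rib ends from top rect
c,(w,h),a=(354.3,212.6),(50.4,6.7),13.4
d=np.array([np.cos(np.radians(a)),np.sin(np.radians(a))])*w/2
L,Rr=onz("top",*(np.array(c)-d),.175),onz("top",*(np.array(c)+d),.175)
print('rib ends',L.round(4),Rr.round(4),np.linalg.norm(L-Rr),'yaw deg',np.degrees(np.arctan2(*( -(L-Rr)[:2]*[1,-1]))))
y=(r-k)[:2]; print('yaw from keys',np.degrees(np.arctan2(-y[0],y[1])),np.linalg.norm(y))
o=env.get_obs();print(R.from_quat(o['ee_rot']).as_matrix().round(3))
```

```text
tare tri [ 0.4616 -0.0765  0.0493] 0.0008 onz top [ 0.462  -0.0762  0.05  ] [ 0.4617 -0.0772  0.05  ]
red tri [0.4829 0.0127 0.0489] 0.0002 [0.4831 0.0127 0.05  ] [0.4835 0.0118 0.05  ]
white scene [ 0.4722 -0.0327  0.05  ]
white scene [ 0.4502 -0.1215  0.05  ]
rib tri [ 0.6388 -0.0948  0.1623] 0.0006 [ 0.6383 -0.0941  0.17  ]
rib ends [ 0.6487 -0.0472  0.175 ] [ 0.6268 -0.1406  0.175 ] 0.09597595703406664 yaw deg -13.170290811398653
yaw from keys -13.444365187841532 0.09173015867464002
[[ 0.421 -0.907 -0.   ]
 [-0.907 -0.421  0.001]
 [-0.001 -0.    -1.   ]]
```

```bash
cat > go.py <<'E'
import sys
from h import *
from scipy.spatial.transform import Rotation as R
# usage: go.py x y z angle_deg(tool x in world)
o=env.get_obs();M=R.from_quat(o['ee_rot']).as_matrix()
g=np.array(list(map(float,sys.argv[1:4])));a=float(sys.argv[4])
d=M.T@(g-o['tcp_pos'])*1000
cur=np.degrees(np.arctan2(M[1,0],M[0,0]));t=(a-cur+180)%360-180
if abs(t)>170:print('flip?')
print('t',round(o['clock'],2),'tcp',o['tcp_pos'].round(4),'toolz',M[:,2].round(3),'ang',cur.round(2),'F',np.round(o['contact_force'],2))
print('shift mm',d.round(1),'turn',round(-np.radians(t),4))
E
python3 go.py 0.672 -0.102 0.25 76.6
```

```text
t 0.1 tcp [ 0.2316 -0.4986  0.2307] toolz [-0.     0.001 -1.   ] ang -65.09 F [ 0.39 -0.02  0.15]
shift mm [-174.2 -566.5  -19. ] turn -2.473
```

Request:
servo_tool --pt "1 -9 -28 -10 -0.12" --pt "1 -18 -57 -20 -0.24" --pt "1 -26 -85 -20 -0.36" --pt "1 -35 -113 -20 -0.48" --pt "1 -44 -142 -20 -0.6" --squeeze 30

```text
clock: 0.52
tcp_pos: [0.3426, -0.3981, 0.2512]
ee_rot: [0.965, -0.262, -0.0, -0.0]
contact_force: [0.4, 0.3, -0.1]
width: 0.298
```

```bash
python3 go.py 0.672 -0.102 0.25 76.6
```

```text
t 0.52 tcp [ 0.3426 -0.3981  0.2512] toolz [-0.  0. -1.] ang -30.4 F [ 0.44  0.29 -0.14]
shift mm [ 134.3 -422.1    1.2] turn -1.8675
```

Request:
servo_tool --pt "1 9 -28 0 -0.12" --pt "1 18 -56 0 -0.24" --pt "1 27 -84 0 -0.36" --pt "1 36 -113 0 -0.48" --pt "1 45 -141 0 -0.6"

```text
clock: 0.93
tcp_pos: [0.4535, -0.2995, 0.251]
ee_rot: [0.999, 0.035, -0.0, -0.0]
contact_force: [1.0, -1.4, -0.4]
width: -0.001
```

```bash
python3 go.py 0.672 -0.102 0.25 76.6
```

```text
t 0.93 tcp [ 0.4535 -0.2995  0.251 ] toolz [-0.  0. -1.] ang 4.01 F [ 0.98 -1.35 -0.36]
shift mm [ 231.8 -181.8    1. ] turn -1.267
```

Request:
servo_tool --pt "1 23 -18 0 -0.12" --pt "1 46 -36 0 -0.24" --pt "1 70 -54 0 -0.36" --pt "1 93 -72 0 -0.48" --pt "1 116 -90 0 -0.6"

```text
clock: 1.35
tcp_pos: [0.5635, -0.2024, 0.2509]
ee_rot: [0.944, 0.329, -0.0, -0.0]
contact_force: [0.2, -0.5, 0.8]
width: -0.003
```

```bash
python3 go.py 0.672 -0.102 0.25 76.6
```

```text
t 1.35 tcp [ 0.5635 -0.2024  0.2509] toolz [-0.001  0.    -1.   ] ang 38.39 F [ 0.16 -0.46  0.83]
shift mm [147.4 -11.3   0.9] turn -0.6669
```

Request:
servo_tool --pt "1 29 -2 0 -0.12" --pt "1 58 -4 0 -0.24" --pt "1 88 -7 0 -0.36" --pt "1 117 -9 0 -0.48" --pt "1 147 -11 0 -0.6"

```text
clock: 1.77
tcp_pos: [0.6724, -0.1032, 0.2509]
ee_rot: [0.805, 0.593, -0.0, -0.0]
contact_force: [0.1, -1.3, 0.6]
width: 0.004
```

Request:
servo_tool --pt "1 0 0 0 -0.067" --pt "1 0 0 0 -0.067"

```text
clock: 1.93
tcp_pos: [0.6724, -0.1029, 0.2499]
ee_rot: [0.785, 0.62, -0.001, -0.001]
contact_force: [-0.4, -0.4, -0.5]
width: 0.004
```

```bash
python3 go.py 0.672 -0.102 0.165 76.6
python3 - <<'E'
from h import *
for n in("scene","top"): cv2.imwrite(f'pics/{n}1.png',env.read_camera(n)[:,:,::-1])
E
```

```text
t 1.93 tcp [ 0.6724 -0.1029  0.2499] toolz [-0.002  0.    -1.   ] ang 76.57 F [-0.39 -0.43 -0.47]
shift mm [ 0.8 -0.4 84.9] turn -0.0006
```

View pics/scene1.png

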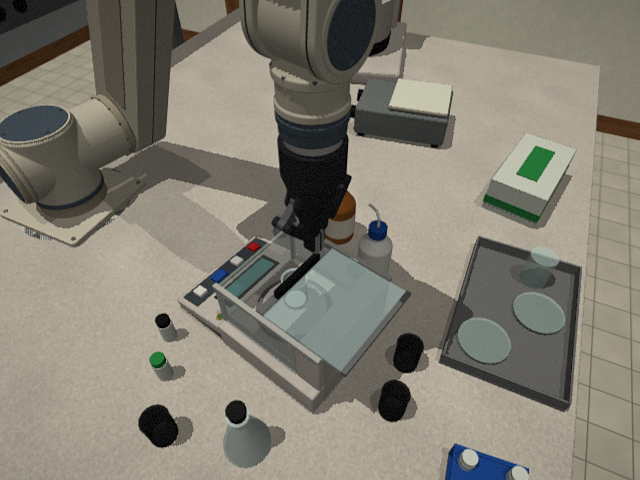

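The shut fingertips appear at about (312,248), hovering above the glass just behind the rib in this view. I'll check the TCP projection before going down.

Run:
```python
from h import *
print(proj("scene",[.6724,-.1029,.2499]),proj("scene",[.6724,-.1029,.165]),proj("scene",[.638,-.094,.175]))
s=cv2.imread('pics/scene1.png');cv2.imwrite('pics/cs1.png',cv2.resize(s[180:330,230:400],None,fx=3.5,fy=3.5,interpolation=cv2.INTER_CUBIC))
```

```text
[313.47872406 247.61239089] [314.10911285 285.5778838 ] [295.9486201 269.5889341]
```

View pics/cs1.png

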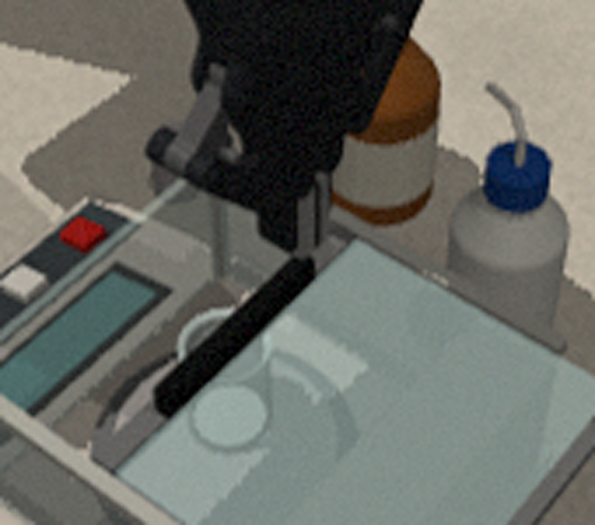

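The tip is where expected, at (316,250) against a projected (313,248). Going down behind the rib.

Request:
servo_tool --pt "1 0 0 20 0" --pt "1 0 0 40 0" --pt "1 0 0 60 0" --pt "1 0 0 70 0" --pt "1 0 0 74 0"

```text
clock: 2.45
tcp_pos: [0.6704, -0.105, 0.1758]
ee_rot: [0.787, 0.616, -0.001, -0.001]
contact_force: [0.5, 0.7, -0.1]
width: 0.0
```

Request:
servo_tool --pt "1 0 0 3 0" --pt "1 0 0 6 0" --pt "1 0 0 8 0" --pt "1 0 0 8 0"

```text
clock: 2.78
tcp_pos: [0.6718, -0.1045, 0.1697]
ee_rot: [0.787, 0.617, 0.0, 0.0]
contact_force: [-0.1, 0.3, 0.0]
width: 0.002
```

```bash
python3 go.py 0.638 -0.094 0.165 76.6
python3 - <<'E'
from h import *
s=env.read_camera("scene")[:,:,::-1];cv2.imwrite('pics/cs2.png',cv2.resize(s[180:330,230:400],None,fx=3.5,fy=3.5,interpolation=cv2.INTER_CUBIC))
E
```

```text
t 2.78 tcp [ 0.6718 -0.1045  0.1697] toolz [ 0.001 -0.    -1.   ] ang 76.24 F [-0.09  0.29  0.02]
shift mm [  2.2 -35.3   4.7] turn -0.0063
```

View pics/cs2.png

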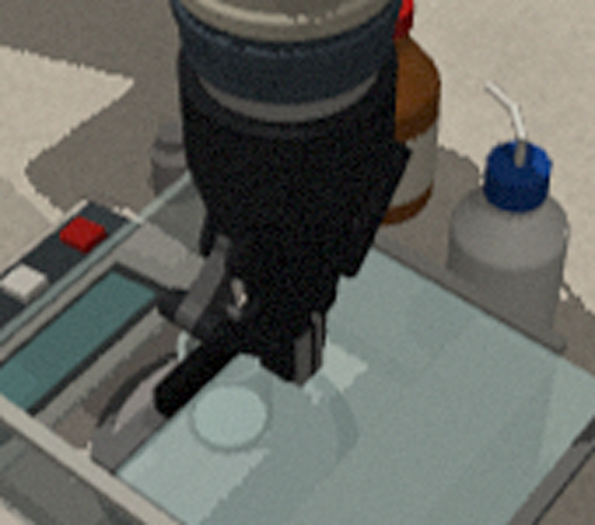

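The tip is at crop (305,375), scene (317,287), behind the rib with no contact force. Next I'll estimate the travel to the stop.

Run:
```python
from h import *
p=onz("top",341.5,257,.158);ex=np.array([.973,-.232])
print(p, 'tare->pane',(p[:2]-[.4618,-.0767])@ex,'tare->rib',(np.array([.6383,-.0943])-[.4618,-.0767])@ex)
```

```text
[ 0.5535443  -0.07053663  0.158     ] tare->pane 0.08783729854905135 tare->rib 0.1758177
```

Request:
servo_tool --pt "1 0 -3 2 0" --pt "1 1 -6 4 0" --pt "1 1 -9 4 0" --pt "1 1 -11 4 0" --pt "1 1 -12 4 0"

```text
clock: 3.25
tcp_pos: [0.6598, -0.1004, 0.1655]
ee_rot: [0.787, 0.618, 0.0, 0.0]
contact_force: [0.4, -0.4, 0.4]
width: 0.002
```

Request:
servo_tool --pt "1 0 -2 0 0" --pt "1 0 -4 0 0" --pt "1 0 -6 0 0" --pt "1 0 -8 0 0" --pt "1 0 -11 0 0"

```text
clock: 3.67
tcp_pos: [0.6497, -0.098, 0.1654]
ee_rot: [0.787, 0.617, 0.0, 0.0]
contact_force: [1.1, -0.7, 1.0]
width: 0.002
```

Request:
servo_tool --pt "1 0 -3 0 0" --pt "1 0 -6 0 0" --pt "1 0 -10 0 0" --pt "1 0 -14 0 0" --pt "1 0 -18 0 0"

```text
clock: 4.08
tcp_pos: [0.6316, -0.0937, 0.1653]
ee_rot: [0.787, 0.617, -0.0, 0.0]
contact_force: [1.4, 0.1, 0.1]
width: -0.002
```

```bash
python3 go.py 0.638 -0.094 0.165 76.6
python3 - <<'E'
from h import *
s=env.read_camera("scene")[:,:,::-1];cv2.imwrite('pics/cs3.png',cv2.resize(s[180:330,230:400],None,fx=3.5,fy=3.5,interpolation=cv2.INTER_CUBIC))
E
```

```text
t 4.08 tcp [ 0.6316 -0.0937  0.1653] toolz [ 0. -0. -1.] ang 76.25 F [1.41 0.08 0.1 ]
shift mm [1.2 6.3 0.3] turn -0.006
```

View pics/cs3.png

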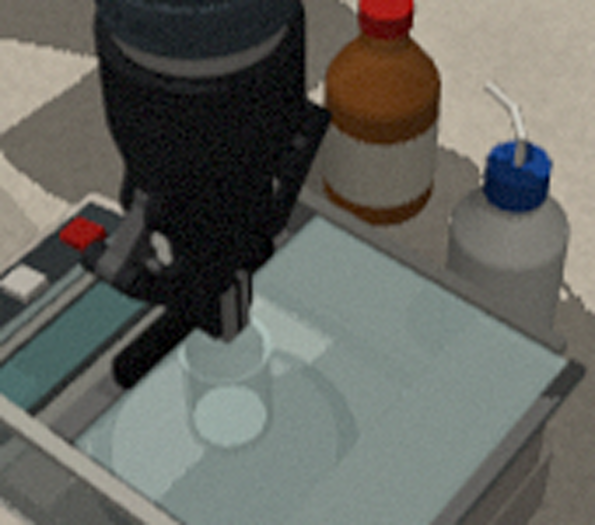

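The rib, at crop (150,345), is moving ahead of the fingertip with about 1.4 N. Carrying on.

Request:
servo_tool --pt "1 0 -5 0 0" --pt "1 0 -11 0 0" --pt "1 0 -17 0 0" --pt "1 0 -23 0 0" --pt "1 0 -28 0 0"

```text
clock: 4.55
tcp_pos: [0.604, -0.0869, 0.1653]
ee_rot: [0.787, 0.617, -0.0, 0.0]
contact_force: [1.2, -1.8, -0.4]
width: -0.001
```

Request:
servo_tool --pt "1 0 -3 0 0" --pt "1 0 -6 0 0" --pt "1 0 -9 0 0" --pt "1 0 -12 0 0" --pt "1 0 -14 0 0"

```text
clock: 4.97
tcp_pos: [0.591, -0.0836, 0.1653]
ee_rot: [0.787, 0.617, -0.0, 0.0]
contact_force: [2.1, -1.4, 0.5]
width: 0.004
```

```bash
python3 go.py 0.638 -0.094 0.165 76.6
```

```text
t 4.97 tcp [ 0.591  -0.0836  0.1653] toolz [ 0. -0. -1.] ang 76.26 F [ 2.07 -1.42  0.52]
shift mm [ 1.1 48.1  0.3] turn -0.0059
```

Expected remaining travel is about 12 mm, so I'll take it slowly and watch the force.

Request:
servo_tool --pt "1 0 -2 0 0" --pt "1 0 -4 0 0" --pt "1 0 -5.5 0 0" --pt "1 0 -7 0 0" --pt "1 0 -8 0 0"

```text
clock: 5.38
tcp_pos: [0.5833, -0.0818, 0.1653]
ee_rot: [0.787, 0.617, -0.0, -0.0]
contact_force: [0.5, -0.3, -0.9]
width: 0.0
```

Request:
servo_tool --pt "1 0 -1 0 0" --pt "1 0 -2 0 0" --pt "1 0 -2 0 0"

```text
clock: 5.63
tcp_pos: [0.5813, -0.0812, 0.1653]
ee_rot: [0.787, 0.617, -0.0, -0.0]
contact_force: [1.1, -0.1, 0.7]
width: 0.0
```

Request:
servo_tool --pt "1 0 -1 0 0" --pt "1 0 -2 0 0" --pt "1 0 -2 0 0"

```text
clock: 5.88
tcp_pos: [0.5794, -0.0807, 0.1652]
ee_rot: [0.787, 0.617, -0.0, -0.0]
contact_force: [0.1, -0.4, 0.0]
width: -0.0
```

Request:
servo_tool --pt "1 0 -1 0 0" --pt "1 0 -2 0 0" --pt "1 0 -2 0 0"

```text
clock: 6.13
tcp_pos: [0.5774, -0.0803, 0.1652]
ee_rot: [0.787, 0.617, -0.0, -0.0]
contact_force: [-0.2, -0.4, -1.2]
width: -0.001
```

```bash
python3 go.py 0.638 -0.094 0.165 76.6
python3 - <<'E'
from h import *
s=env.read_camera("scene")[:,:,::-1];cv2.imwrite('pics/cs4.png',cv2.resize(s[180:350,200:400],None,fx=3.2,fy=3.2,interpolation=cv2.INTER_CUBIC))
E
```

```text
t 6.13 tcp [ 0.5774 -0.0803  0.1652] toolz [-0.  0. -1.] ang 76.26 F [-0.25 -0.44 -1.2 ]
shift mm [ 1.  62.1  0.2] turn -0.0059
```

View pics/cs4.png

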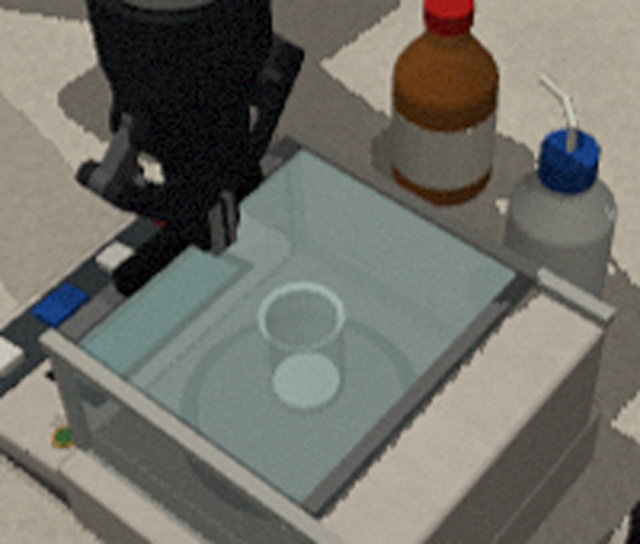

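The glass front edge, at crop (70,335), has nearly reached the front pane. There is no stop force yet, so I'll keep going.

Request:
servo_tool --pt "1 0 -1 0 0" --pt "1 0 -2 0 0" --pt "1 0 -2 0 0"

```text
clock: 6.43
tcp_pos: [0.5755, -0.0798, 0.1652]
ee_rot: [0.787, 0.617, -0.0, -0.0]
contact_force: [0.4, -1.0, -0.1]
width: 0.001
```

Request:
servo_tool --pt "1 0 -1 0 0" --pt "1 0 -2 0 0" --pt "1 0 -2 0 0"

```text
clock: 6.68
tcp_pos: [0.5741, -0.0795, 0.1654]
ee_rot: [0.787, 0.617, 0.0, 0.0]
contact_force: [4.8, -0.4, -2.0]
width: -0.002
```

Request:
servo_tool --pt "1 0 -1 0 0" --pt "1 0 -2 0 0" --pt "1 0 -2 0 0"

```text
clock: 6.93
tcp_pos: [0.574, -0.0795, 0.1655]
ee_rot: [0.787, 0.617, 0.002, 0.002]
contact_force: [12.1, -1.5, -5.4]
width: 0.0
```

The hard stop is reached: the TCP stays at 0.574 while the force rises to 12 N. Backing off, then lifting.

Request:
servo_tool --pt "1 0 2 0 0" --pt "1 0 5 0 0" --pt "1 0 9 0 0" --pt "1 0 13 0 0" --pt "1 0 14 -10 0"

```text
clock: 7.35
tcp_pos: [0.585, -0.0822, 0.1738]
ee_rot: [0.787, 0.617, -0.001, -0.001]
contact_force: [0.3, 0.4, -0.6]
width: -0.005
```

Request:
servo_tool --pt "1 0 0 -15 0" --pt "1 0 0 -35 0" --pt "1 0 -10 -55 0" --pt "1 0 -35 -60 0" --pt "1 0 -65 -60 0"

```text
clock: 7.77
tcp_pos: [0.5231, -0.0672, 0.2371]
ee_rot: [0.787, 0.617, 0.001, 0.001]
contact_force: [-0.8, 0.2, -0.2]
width: 0.001
```

```bash
python3 go.py 0.461 -0.0765 0.12 76.6
python3 - <<'E'
from h import *
for n in("scene","top"): cv2.imwrite(f'pics/{n}5.png',env.read_camera(n)[:,:,::-1])
E
```

```text
t 7.77 tcp [ 0.5231 -0.0672  0.2371] toolz [ 0.003 -0.001 -1.   ] ang 76.25 F [-0.8   0.23 -0.2 ]
shift mm [-23.8 -58.4 116.9] turn -0.0061
```

View pics/scene5.png

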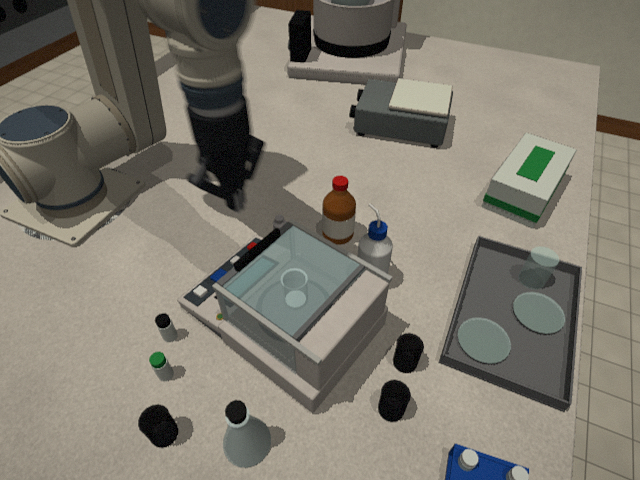

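Run:
```python
from h import *
s=cv2.imread('pics/scene5.png');cv2.imwrite('pics/cs5.png',cv2.resize(s[215:345,170:330],None,fx=4,fy=4,interpolation=cv2.INTER_CUBIC))
for b in blobs(s[:,:,::-1].copy(),(230,220,290,275),lambda h,S,v:v<45,60): print(b)
t=cv2.imread('pics/top5.png')[:,:,::-1].copy()
for b in blobs(t,(310,225,400,275),lambda h,S,v:v<45,60): print(b)
ex=np.array([.973,-.232]);rib=np.array([.6383,-.0943,.175])-.0775*np.r_[ex,0]
print(proj("scene",rib),proj("top",rib))
```

```text
(np.int32(564), array([256.39184397, 249.69680851]), ((256.5058898925781, 248.92352294921875), (10.738058090209961, 58.78815460205078), 49.398704528808594))
(np.int32(102), array([313.75490196, 266.56862745]), ((313.3461608886719, 267.26922607421875), (8.629109382629395, 14.512594223022461), 11.309932708740234))
[258.67625953 246.17770462] [345.03485757 251.87445132]
```

View pics/cs5.png

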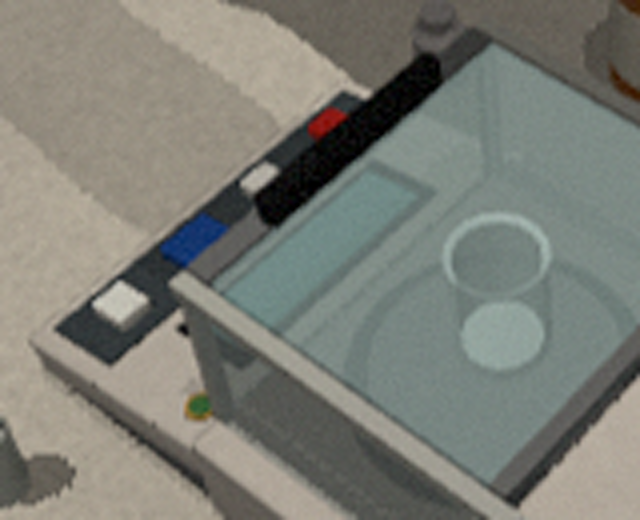

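The glass front edge is flush with the front ends of the rails at crop (175,280), and the beaker stands unmoved. Moving above the blue key.

Request:
servo_tool --pt "1 -6 -20 0 -0.006" --pt "1 -12 -40 0 -0.006" --pt "1 -24 -58 15 -0.006" --pt "1 -24 -58 45 -0.006" --pt "1 -24 -58 75 -0.006"

```text
clock: 8.28
tcp_pos: [0.4605, -0.077, 0.1612]
ee_rot: [0.785, 0.619, 0.001, 0.002]
contact_force: [1.0, 0.4, 0.2]
width: -0.001
```

Request:
servo_tool --pt "1 0 0 20 0" --pt "1 0 0 40 0" --pt "1 0 0 60 0" --pt "1 0 0 70 0" --pt "1 0 0 75 0"

```text
clock: 8.7
tcp_pos: [0.46, -0.0763, 0.0842]
ee_rot: [0.785, 0.62, -0.001, -0.001]
contact_force: [0.8, -0.4, 0.6]
width: -0.005
```

Request:
servo_tool --pt "1 0 0 15 0" --pt "1 0 0 18 0" --pt "1 0 0 18 0"

```text
clock: 8.95
tcp_pos: [0.4602, -0.0764, 0.0672]
ee_rot: [0.785, 0.62, -0.0, -0.0]
contact_force: [-0.3, 0.0, 0.8]
width: 0.002
```

```bash
python3 go.py 0.461 -0.0765 0.05 76.6
python3 - <<'E'
from h import *
s=env.read_camera("scene")[:,:,::-1];cv2.imwrite('pics/cs6.png',cv2.resize(s[180:345,130:330],None,fx=3.5,fy=3.5,interpolation=cv2.INTER_CUBIC))
E
```

```text
t 8.95 tcp [ 0.4602 -0.0764  0.0672] toolz [-0.001  0.    -1.   ] ang 76.6 F [-0.27  0.05  0.8 ]
shift mm [ 0.   0.8 17.2] turn 0.0001
```

View pics/cs6.png

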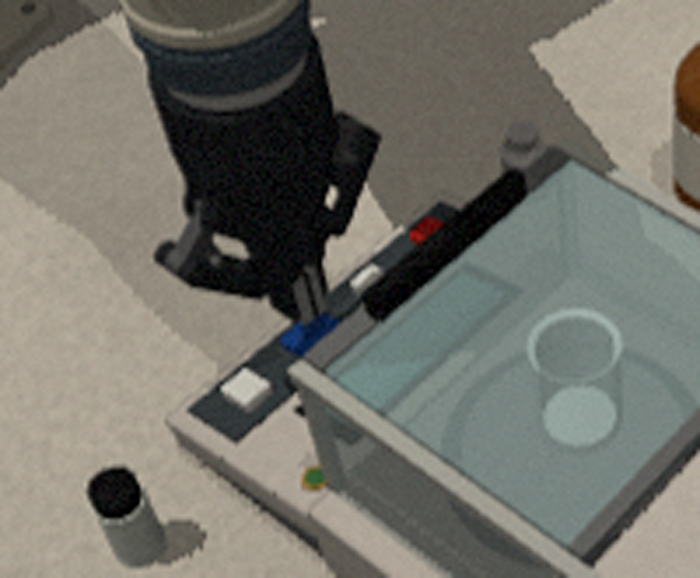

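The shut fingertips at crop (310,305) are just over the blue key at (308,333), with the neighbouring keys clear. Lowering gently.

Request:
servo_tool --pt "1 0 0 5 0" --pt "1 0 0 10 0" --pt "1 0 0 12 0" --pt "1 0 0 12 0"

```text
clock: 9.33
tcp_pos: [0.46, -0.0763, 0.0549]
ee_rot: [0.785, 0.62, -0.0, -0.0]
contact_force: [0.4, 0.6, 0.6]
width: -0.002
```

Request:
servo_tool --pt "1 0 0 1 0" --pt "1 0 0 2 0" --pt "1 0 0 2 0"

```text
clock: 9.58
tcp_pos: [0.4602, -0.0764, 0.0532]
ee_rot: [0.785, 0.62, -0.0, -0.0]
contact_force: [-0.9, -0.2, 0.1]
width: 0.001
```

Request:
servo_tool --pt "1 0 0 1 0" --pt "1 0 0 1 0" --pt "1 0 0 1 0"

```text
clock: 9.83
tcp_pos: [0.4602, -0.0763, 0.0523]
ee_rot: [0.785, 0.62, -0.0, -0.0]
contact_force: [0.8, -0.2, 1.2]
width: 0.001
```

Request:
servo_tool --pt "1 0 0 1 0" --pt "1 0 0 1 0" --pt "1 0 0 1 0"

```text
clock: 10.08
tcp_pos: [0.4602, -0.0764, 0.0513]
ee_rot: [0.785, 0.62, 0.0, 0.0]
contact_force: [0.1, -0.5, -0.2]
width: -0.0
```

Request:
servo_tool --pt "1 0 0 1 0" --pt "1 0 0 1 0" --pt "1 0 0 1 0"

```text
clock: 10.33
tcp_pos: [0.4604, -0.0764, 0.0504]
ee_rot: [0.785, 0.62, 0.0, 0.0]
contact_force: [-0.4, 0.5, 1.8]
width: -0.001
```

Request:
servo_tool --pt "1 0 0 1 0" --pt "1 0 0 1 0" --pt "1 0 0 1 0"

```text
clock: 10.58
tcp_pos: [0.4605, -0.0765, 0.0494]
ee_rot: [0.785, 0.62, 0.0, 0.0]
contact_force: [1.1, 0.7, 3.0]
width: -0.005
```

Request:
servo_tool --pt "1 0 0 1 0" --pt "1 0 0 1 0" --pt "1 0 0 1 0"

```text
clock: 10.83
tcp_pos: [0.4606, -0.0765, 0.0485]
ee_rot: [0.785, 0.62, 0.0, 0.0]
contact_force: [1.0, -0.5, 4.7]
width: -0.001
```

Request:
servo_tool --pt "1 0 0 0.5 0" --pt "1 0 0 0.8 0" --pt "1 0 0 0.8 0"

```text
clock: 11.08
tcp_pos: [0.4608, -0.0765, 0.0477]
ee_rot: [0.785, 0.62, 0.0, 0.0]
contact_force: [2.1, -0.3, 5.9]
width: 0.0
```

Request:
servo_tool --pt "1 0 0 0 0"

```text
clock: 11.17
tcp_pos: [0.4607, -0.0765, 0.0478]
ee_rot: [0.785, 0.62, 0.0, 0.0]
contact_force: [2.3, -0.6, 4.6]
width: 0.001
```

Request:
servo_tool --pt "1 0 0 0 0"

```text
clock: 11.25
tcp_pos: [0.4608, -0.0765, 0.0478]
ee_rot: [0.785, 0.62, 0.0, 0.0]
contact_force: [1.6, -0.5, 5.1]
width: -0.002
```

The mean force is about 5.2 N at about 2.9 mm of travel, past the 4 N at 2 mm where the key registers and short of the bottom stop. Letting go.

Request:
servo_tool --pt "1 0 0 -3 0" --pt "1 0 0 -8 0" --pt "1 0 0 -18 0" --pt "1 0 0 -35 0" --pt "1 0 0 -55 0"

```text
clock: 11.67
tcp_pos: [0.4589, -0.076, 0.1023]
ee_rot: [0.785, 0.62, -0.001, -0.001]
contact_force: [0.5, 0.3, 0.4]
width: 0.0
```

Request:
servo_tool --pt "1 0 0 -25 0" --pt "1 0 0 -55 0" --pt "1 0 0 -85 0" --pt "1 0 -15 -110 0" --pt "1 0 -45 -120 0"

```text
clock: 12.08
tcp_pos: [0.4181, -0.0667, 0.2252]
ee_rot: [0.785, 0.62, 0.001, 0.001]
contact_force: [-0.4, 0.2, 0.3]
width: 0.0
```

Request:
servo_tool --pt "1 0 -20 0 0" --pt "1 0 -30 0 0" --pt "1 0 -30 0 0" --pt "1 0 -30 0 0"

```text
clock: 12.42
tcp_pos: [0.3873, -0.059, 0.2224]
ee_rot: [0.785, 0.62, 0.0, 0.0]
contact_force: [0.4, -0.3, 0.3]
width: -0.0
```

Run:
```python
from h import *
for n in("scene","top"): cv2.imwrite(f'pics/{n}7.png',env.read_camera(n)[:,:,::-1])
s=cv2.imread('pics/scene7.png')
for n in("scene","top"):
    a=cv2.imread(f'pics/{n}0.png');b=cv2.imread(f'pics/{n}7.png')
o=env.get_obs();print(o['clock'],o['tcp_pos'].round(3),np.round(o['contact_force'],1))
s2=s[:,:,::-1].copy()
for b in blobs(s2,(180,230,270,310),lambda h,S,v:(h>105)&(h<130)&(S>130)&(v>70)): print('blue',b[0],b[1])
for b in blobs(s2,(230,220,290,275),lambda h,S,v:v<45,60): print('rib',b[0],b[1])
cv2.imwrite('pics/cs7.png',cv2.resize(s[215:345,170:330],None,fx=4,fy=4,interpolation=cv2.INTER_CUBIC))
```

```text
12.5167 [ 0.388 -0.059  0.222] [-1.1  0.5  0.4]
blue 115 [217.88695652 274.4       ]
rib 653 [254.9770291  249.49310873]
```

View pics/scene7.png

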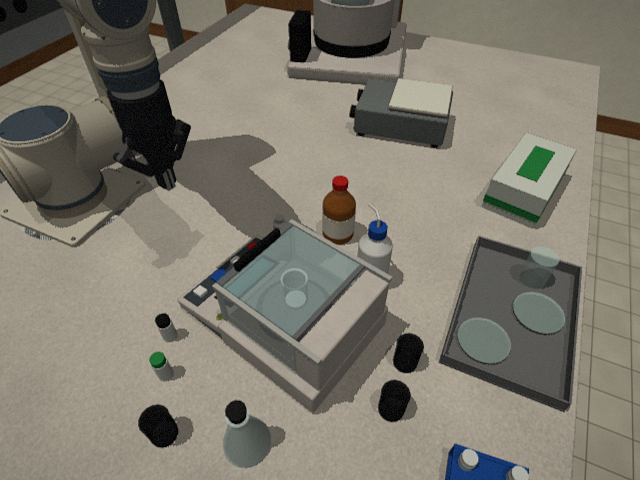

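View pics/cs7.png

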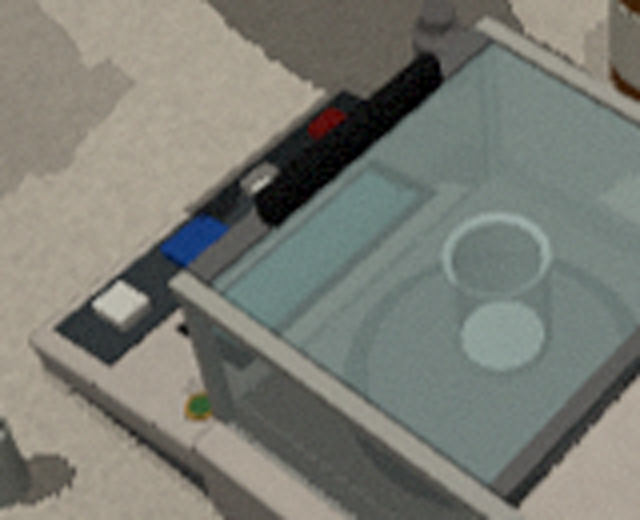

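The cover is still shut, with the rib edge at crop (350,140), unchanged. The blue key is back up at (195,240), and the beaker and bystanders are in place. The arm is clear of everything, so I'm handing in.

```bash
python3 -c "
from cell import env
print(env.finish_job())"
```

```text
the job is handed in; nothing more can be done
None
```

I slid the glass top fully shut with the shut fingertips behind its rib, then pressed the blue tare key, let go of it and handed the job in at about 12.5 s of the 45 s.

- **Cover:** it met its hard stop, with the fingertip holding still while the force rose to about 12 N. The later picture shows the glass flush with the front ends of the rails.
- **Tare key:** I pressed it to about 5 N and roughly 2.9 mm of travel. That is past the 4 N at 2 mm where it registers and short of the bottom stop. It is back up in the last picture. I read registration from force and travel only, and did not check the display.
- **Everything else:** the fingertip stayed clear of the other keys, and the last picture shows the beaker and bystanders where they stood. The arm ended clear of the balance with no contact force beyond noise (about 1 N).

While pushing against the cover's stop, the wrist also read about 5 N vertically for a moment; it vanished on backing off. No check failed or disagreed.

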